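# Put the kettle on: shut its whistle and start the hob

## Task

The kettle stands ready on the portable hob with its whistle flap still up. With the fingertips, push the flap fully shut, then press the hob's orange power key all the way down, let it spring back, and draw away. Be gentle: touch only, nothing is lifted, the kettle stays where it stands, and the other keys and the things around are left alone.

Things in the scene. Friction and masses are not known exactly. Their poses are not given: they have to be found in the camera images.
- hob: portable induction hob, fixed on the worktop: black glass top 370 (x) by 300 (y) mm, its surface 62 mm above the origin. Origin under its centre on the worktop; its x points away from the robot, y to the left. Printed cooking ring (122 mm radius) centred at x = +50 mm; row of four round keys along the front edge at x = -148 mm: power (orange) at y = -105 mm, then grey timer, minus, plus keys at y = -35, +25, +85 mm
- power_key_top (a point): centre of the top of the orange power key (white ring-and-stroke mark), the rightmost of the row seen from the robot. A round cap 20 mm across that stands 5 mm above the glass; its axes are the hob's. The point goes down with the key
- power_key (a joint): press of the power key: 0 up, 0.003 (3 mm) fully down; a spring resists with 2 N at first and 5 N at the bottom, and lifts it back when let go. It counts as pressed beyond 0.0022
- timer_key (a joint): grey timer key (clock mark), 70 mm left of the power key: 0 up, 0.003 fully down. Leave alone
- minus_key (a joint): grey minus key, 130 mm left of the power key: 0 up, 0.003 fully down. Leave alone
- plus_key (a joint): grey plus key, 190 mm left of the power key: 0 up, 0.003 fully down. Leave alone
- kettle: tan stove-top kettle, loose, about 1 to 1.4 kg: round body 216 mm wide, lid to 172 mm, arched wooden handle to 262 mm high. Origin on its underside (z up); the body's axis is at y = -11 mm. The spout points 70 degrees counter-clockwise of its x axis, towards the robot and to its left; the handle arches in that same vertical plane, its steel front post 25 mm behind the hinge
- kettle_hinge (a point): middle of the whistle flap's hinge on the spout, 154 mm above the kettle's underside, 107 mm from the body's axis. The hinge line is level and square to the spout's direction
- knob_center (a point): middle of the black thumb knob on the flap, a bar 11 mm thick, 23 mm long, along the hinge line. Moves with the flap on a 31 mm radius about the hinge: shut, it lies 29 mm outward (along the spout's direction) of the hinge and 11 mm above it; at 1 rad, 6 mm outward and 30 mm above. It is the highest part of the flap
- kettle_whistle (a joint): whistle flap, a 37 mm wide steel cap over the spout's mouth: 0 = fully shut (against a stop), grows as it swings up towards the handle, 1.22 = fully open. Stays where it is left (friction 0.01 N m, damped, no spring); a few N at the knob swing it. Pressed straight down from far open it may bind: push the knob along its arc, outward and down
- mug: striped white and dark mug, 92 x 127 x 95 mm, origin under its centre, loose on the worktop just left of the hob (like ones farther left are part of the room). Leave alone
- canister: light grey canister with a wooden lid and knob, 87 mm across, 100 mm tall, origin under its centre, loose on the worktop just left of the hob (like ones farther left are part of the room). Leave alone
- tea_box: plain brown carton, 150 x 75 x 92 mm, origin under its centre, right of the hob. Leave alone
- teaspoon: metal spoon lying on the worktop on the left, 199 x 41 x 16 mm, origin under its centre. Leave alone

How it is judged:
By the outcome, as a careful person would: the job done as asked, in the order asked, and still so for the second after the job is handed in, with the robot touching nothing.
It also fails if it takes over 38 s, if anything falls off the work surface, if the arm or the gripper's body presses on something with over 40 N, if the wrist force passes 120 N, or if a joint passes its speed limit or range.

## Robot

A 7-joint arm with a two-finger parallel gripper is mounted at the origin on a cart in front of the work surface, level with it; the furniture and walls round the work are solid. World frame = base frame: x ahead of the robot, y to its left, z up, the work surface at z = 0. Lengths are in mm, angles in rad, forces in N, time in s.
With the tool pointing down it reaches from about 400 to 875 mm from the base axis. Payload 4.4 kg.
Tool frame: the origin (TCP) lies between the finger pads; the fingertips stand 22 mm ahead of it and the grasp point (between the pads) lies 3 mm ahead of it; z points along the fingers, y is the line along which they close (so a half turn about z gives the same grasp; the last joint's range is limited). The gripper opens to 85 mm and grips with 20 to 120 N. Pads are 22 mm wide; open, the fingers measure 114 mm over their backs; the gripper's body (76 mm by 85 mm) begins 54 mm behind the grasp point. The pads swing forward as they close: fully open they stand 13 mm farther back than shut.
Start: joints at [-1.352, 0.628, 0.038, 1.517, -0.027, 0.996, -0.02], TCP at [182.604, 623.838, 253.313] pointing down, gripper open.
Joint ranges: [-3.06, 3.06], [-0.37, 2.12], [-1.25, 1.32], [0.18, 2.47], [-1.1, 4.24], [0.23, 1.98], [-2.94, 2.94]. Speed limits (rad/s): [2.57, 2.57, 3.14, 3.14, 3.14, 3.14, 3.14].

## Interface

Orientations are given as [roll, pitch, yaw] about the fixed x, y, z axes, in that order (R = Rz(yaw) Ry(pitch) Rx(roll)).
In Python, from cell import ctrl gives the robot as it stands.
- The arm moves only by the tool step_arm, never from a script. Its argument "plan" is a list of rows, each an object of numbers: "dx", "dy", "dz": the shift along the tool's x, y, z scaled (see below); "ax", "ay", "az": the turn, a rotation vector about the tool's x, y, z scaled (see below); "gripper": the opening, from 0 (shut) to 1 (fully open). A call has 1 to 20 rows; each row shifts and turns the commanded pose from where the row before left it, along the tool's axes as they then stand; what a row does not reach is not made up. The controller multiplies each number of a shift by 0.3 m and each number of a turn by 90 degrees. A row lasts 1/8 s, in which the tool goes at most 62.5 mm and 10.7 degrees, less where a joint would pass 70% of its speed; a pose out of reach is approached as far as the arm can. A call with a number of a shift or a turn outside -1 to 1 is refused whole. A call with a gripper value outside its range is refused whole. The fingers move at their own pace and stop on an object; the grip force is fixed at half the most. Time passes only in rows, so rows that do not move let the fingers close. It gives the time, the measured TCP pose, the force, the opening and the grip force at its end, in the units of the state.
- ctrl.read_state(): the state, without advancing time (a new reading comes with each control period).
- ctrl.get_image(name): name is "scene" or "side" or "wrist"; returns a dict with "color" (400x640x3 uint8, red, green, blue), "range_z" (400x640 float32, mm along the optical axis (not along the pixel's ray), 0 where there is no reading), "fx", "fy", "cx", "cy" (pixels), "k1" (the pictures are not rectified: a ray, as slopes to the right and down, at radius r is drawn at 1 + k1 r^2 times it, then the intrinsics apply), "T" (4x4, takes a point from camera to world coordinates); the wrist camera has in their place "T_tool_cam" (4x4, takes a point from camera to tool coordinates, whose origin is the TCP and whose axes are the flange's). Camera axes: x right, y down, z forward; pixel columns grow to the right and rows downward; lengths in mm; the calibration is good to about 2 mm. A picture is of the moment at which its call begins: read the wrist's pose just before it.
- ctrl.finish_job(): hands the job in; it is judged then, once.
The state is a dict: "clock": time; "qpos": joint angles; "qd": joint speeds; "tau": joint torques, N m; "eef_pos": TCP position; "tool_rot": TCP orientation; "force": force on the tool from outside, world axes, zero at the start; "torque": the same for the moment, N m; "width": finger opening in mm; "gripper_force": force on a finger pad.
Only numpy, scipy, OpenCV 4.12 (cv2) and the standard library are available. Lean on these libraries where they do the work, as an engineer would, in place of code of your own. Each camera call takes 0.05 s, during which the arm holds its last target. There are 200 camera calls.

## Working session

There is one attempt and no reset: what is moved stays moved. The work goes in short steps, Python scripts to look and compute and a tool call to move; the robot and the scene stay as the last step left them, time stands still between calls to the robot, and variables do not carry over. Pictures are saved under pics/ and viewed, at most 11 in all, crops included, and the job is handed in when it is done.

Besides the shell and the picture viewer there is one more tool, called after "Request:" as a command line: name --argument value ..., lists and objects as JSON in quotes. step_arm: Moves the arm, as the interface text tells. Shifts and turns lie within -1 to 1; 1 stands for 0.3 m of shift or 90 degrees of turn. Its arguments: {"type":"object","properties":{"plan":{"type":"array"}},"required":["plan"]}

```bash
mkdir -p pics; cat > h.py <<'E'
import numpy as np, cv2
from cell import ctrl
from scipy.spatial.transform import Rotation as R
def tool():
    s=ctrl.read_state(); T=np.eye(4); T[:3,3]=s["eef_pos"]
    T[:3,:3]=R.from_euler("xyz",s["tool_rot"]).as_matrix(); return T
def grab(n,save=None):
    Tt=tool() if n=="wrist" else None
    im=ctrl.get_image(n)
    if n=="wrist": im["T"]=Tt@np.array(im["T_tool_cam"])
    if save: cv2.imwrite("pics/"+save,cv2.cvtColor(im["color"],cv2.COLOR_RGB2BGR))
    return im
def rays(im,uv):
    K=np.array([[im["fx"],0,im["cx"]],[0,im["fy"],im["cy"]],[0,0,1.]])
    p=cv2.undistortPoints(np.array(uv,float).reshape(-1,1,2),K,np.array([im["k1"],0,0,0.])).reshape(-1,2)
    return np.c_[p,np.ones(len(p))]
def pts(im,uv):  # by depth
    uv=np.array(uv).reshape(-1,2).astype(int); d=rays(im,uv)*im["range_z"][uv[:,1],uv[:,0]][:,None]
    T=np.array(im["T"]); return d@T[:3,:3].T+T[:3,3]
def plane(im,uv,z):
    T=np.array(im["T"]); d=rays(im,uv)@T[:3,:3].T; o=T[:3,3]
    return o+d*((z-o[2])/d[:,2])[:,None]
def tri(ims,uvs):
    A=np.zeros((3,3));b=np.zeros(3)
    L=[]
    for im,uv in zip(ims,uvs):
        T=np.array(im["T"]); d=(rays(im,uv)@T[:3,:3].T)[0]; d/=np.linalg.norm(d); P=np.eye(3)-np.outer(d,d)
        A+=P;b+=P@T[:3,3]; L.append((P,T[:3,3]))
    x=np.linalg.solve(A,b); return x,[np.linalg.norm(P@(x-o)) for P,o in L]
E
python3 - <<'E'
from h import *
for n in ["scene","side"]:
    im=grab(n,n+"0.png"); print(n,np.round(im["T"],3).tolist(),im["fx"],im["k1"])
print(ctrl.read_state())
E
```

```text
scene [[-0.396, -0.596, 0.698, -625.14], [-0.918, 0.238, -0.318, 467.718], [0.024, -0.767, -0.641, 1232.224], [0.0, 0.0, 0.0, 1.0]] 435.20855371709985 -0.01537779869106668
side [[-0.845, -0.3, 0.443, -330.653], [-0.535, 0.497, -0.683, 1284.968], [-0.015, -0.814, -0.581, 1263.48], [0.0, 0.0, 0.0, 1.0]] 490.56495282253246 -0.08453587818793391
{'clock': 0.1, 'qpos': array([-1.35177184,  0.62923857,  0.03838898,  1.5182139 , -0.02702686,
        0.99630414, -0.02000317]), 'qd': array([-0.00215767, -0.00326238,  0.0011821 , -0.00158732,  0.00049904,
       -0.00013608,  0.00132891]), 'tau': array([ 3.94624978e-03, -5.64528036e+01,  1.23092070e+00, -1.93970633e+01,
        1.12842044e-02,  5.44783892e-03, -3.23711085e-06]), 'eef_pos': array([182.43495231, 623.35749446, 252.50705252]), 'tool_rot': array([-3.13994401e+00, -4.07708224e-05,  2.85679669e+00]), 'force': array([ 0.50628041,  0.07975389, -0.84878752]), 'torque': array([-0.01997668,  0.01403199,  0.03424401]), 'gripper_force': 0.0, 'width': 85.16665809084196}
```

View pics/scene0.png

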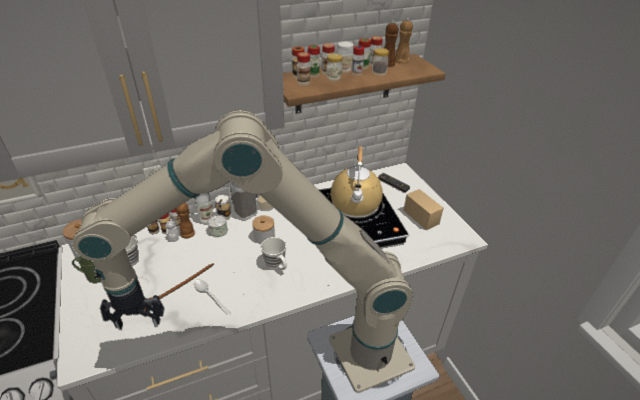

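View pics/side0.png

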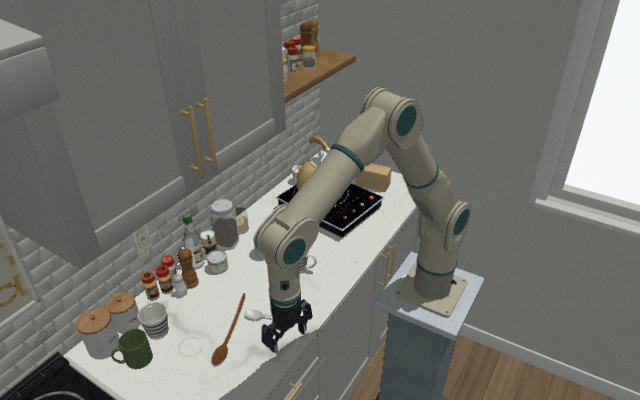

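Scene view: kettle at about (357,190), spout and flap near (357,195), orange key near (396,230). Side view: orange key near (372,197), with the kettle mostly hidden behind the arm.

```bash
python3 - <<'E'
from h import *
I={n:grab(n) for n in ["scene","side"]}
U={}
for n,(x0,y0,x1,y1) in {"scene":(375,215,410,245),"side":(360,188,384,206)}.items():
    im=I[n]; h=cv2.cvtColor(im["color"],cv2.COLOR_RGB2HSV)
    m=cv2.inRange(h,(4,150,130),(18,255,255)); k=np.zeros_like(m);k[y0:y1,x0:x1]=m[y0:y1,x0:x1]
    v,u=np.nonzero(k); c=[u.mean(),v.mean()]; U[n]=c; print(n,c,len(u),pts(im,[c]).round(1),plane(im,[c],67).round(1))
    cv2.imwrite(f"pics/{n}1.png",cv2.resize(cv2.cvtColor(im["color"],cv2.COLOR_RGB2BGR)[130:250,300:440] if n=="scene" else cv2.cvtColor(im["color"],cv2.COLOR_RGB2BGR)[130:240,270:400],None,fx=5,fy=5,interpolation=cv2.INTER_CUBIC)[:600,:800])
print(tri([I["scene"],I["side"]],[U["scene"],U["side"]]))
E
```

```text
scene [np.float64(396.3333333333333), np.float64(229.33333333333334)] 9 [[ 403.6 -324.8   72.3]] [[ 406.1 -328.6   67. ]]
side [np.float64(371.5), np.float64(197.0)] 8 [[ 413.3 -323.5   64.4]] [[ 409.8 -321.2   67. ]]
(array([ 416.96745896, -337.01045855,   55.02150837]), [np.float64(0.2357150972427489), np.float64(0.23571509724246376)])
```

View pics/scene1.png

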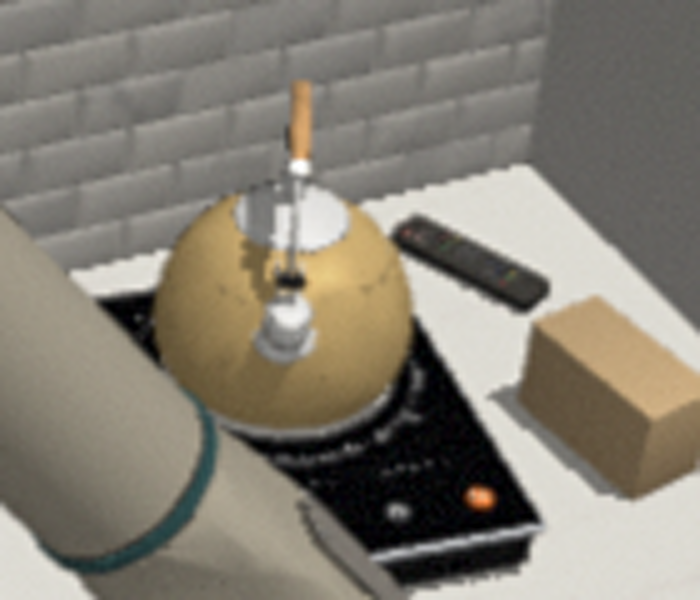

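Zoomed scene view: the black knob is at full-image (358.4,185.6), the silver spout and cap at (357.6,194), and the handle is seen edge-on above it. The orange key is at (396,229) and the timer key at (380,232).

```bash
python3 - <<'E'
from h import *
im=grab("scene"); f=lambda c:[300+c[0]/5,130+c[1]/5]
for n,c in dict(knob=(292,280),cap=(288,318),mouth=(285,345),handletip=(301,85),handlefront=(302,150),post=(294,230),timer=(398,511),lidL=(240,215),lidR=(348,215)).items(): print(n,pts(im,[f(c)]).round(1))
u,v=np.meshgrid(np.arange(330,384),np.arange(140,222)); P=pts(im,np.c_[u.ravel(),v.ravel()]); 
h=cv2.cvtColor(im["color"],cv2.COLOR_RGB2HSV)[v.ravel(),u.ravel()]
m=(h[:,1]>90)&(h[:,0]>12)&(h[:,0]<26)&(P[:,2]<225)&(P[:,2]>85)&(P[:,0]<720); Q=P[m]
A=np.c_[2*Q,np.ones(len(Q))]; s=np.linalg.lstsq(A,(Q**2).sum(1),rcond=None)[0]; print(len(Q),"sphere",s[:3],np.sqrt(s[3]+s[:3]@s[:3]))
print(plane(im,[f((398,511))],67))
w=ctrl.get_image("wrist"); print(np.round(w["T_tool_cam"],3),w["fx"])
E
```

```text
knob [[ 507.6 -194.7  247.6]]
cap [[ 496.8 -186.9  224.4]]
mouth [[ 522.3 -204.4  171. ]]
handletip [[ 645.1 -267.1  322. ]]
handlefront [[ 577.8 -233.4  311.2]]
post [[ 552.3 -216.5  258. ]]
timer [[ 418.9 -257.6   66.3]]
lidL [[ 627.2 -212.9  223.2]]
lidR [[ 600.9 -294.2  219.5]]
1446 sphere [ 622.11202126 -254.28010348  118.33360671] 104.95046865727407
[[ 416.39120004 -258.78107546   67.        ]]
[[ 1.00000e-03 -9.55000e-01 -2.97000e-01  7.49130e+01]
 [ 1.00000e+00  1.00000e-03 -0.00000e+00 -6.26000e-01]
 [ 0.00000e+00 -2.97000e-01  9.55000e-01 -1.20837e+02]
 [ 0.00000e+00  0.00000e+00  0.00000e+00  1.00000e+00]] 334.10613642894106
```

Request:
step_arm --plan '[{"az":0.06,"dz":-0.1,"gripper":0},{"az":0.06,"dz":-0.1,"gripper":0},{"dx":-0.16,"dy":-0.073,"dz":-0.02,"gripper":0},{"dx":-0.16,"dy":-0.073,"dz":-0.02,"gripper":0},{"dx":-0.16,"dy":-0.073,"dz":-0.02,"gripper":0},{"dx":-0.16,"dy":-0.073,"dz":-0.02,"gripper":0},{"dx":-0.16,"dy":-0.073,"dz":-0.02,"gripper":0},{"dx":-0.16,"dy":-0.073,"dz":-0.02,"gripper":0},{"dx":-0.16,"dy":-0.073,"dz":-0.02,"gripper":0},{"dx":-0.16,"dy":-0.073,"dz":-0.02,"gripper":0},{"dx":-0.16,"dy":-0.073,"dz":-0.02,"gripper":0}]'

```text
invalid input
```

Request:
step_arm --plan '[{"dx":0,"dy":0,"dz":-0.1,"ax":0,"ay":0,"az":0.06,"gripper":0},{"dx":0,"dy":0,"dz":-0.1,"ax":0,"ay":0,"az":0.06,"gripper":0},{"dx":-0.16,"dy":-0.073,"dz":-0.02,"ax":0,"ay":0,"az":0,"gripper":0},{"dx":-0.16,"dy":-0.073,"dz":-0.02,"ax":0,"ay":0,"az":0,"gripper":0},{"dx":-0.16,"dy":-0.073,"dz":-0.02,"ax":0,"ay":0,"az":0,"gripper":0},{"dx":-0.16,"dy":-0.073,"dz":-0.02,"ax":0,"ay":0,"az":0,"gripper":0},{"dx":-0.16,"dy":-0.073,"dz":-0.02,"ax":0,"ay":0,"az":0,"gripper":0},{"dx":-0.16,"dy":-0.073,"dz":-0.02,"ax":0,"ay":0,"az":0,"gripper":0},{"dx":-0.16,"dy":-0.073,"dz":-0.02,"ax":0,"ay":0,"az":0,"gripper":0},{"dx":-0.16,"dy":-0.073,"dz":-0.02,"ax":0,"ay":0,"az":0,"gripper":0},{"dx":-0.16,"dy":-0.073,"dz":-0.02,"ax":0,"ay":0,"az":0,"gripper":0}]'

```text
clock: 1.68
eef_pos: [478.1, 250.1, 367.7]
tool_rot: [3.141, 0.0, 2.668]
force: [1.4, 0.6, -0.1]
width: 0.2
gripper_force: 0.0
```

Tracks well. Leg B, then tilt.

Request:
step_arm --plan '[{"dx":-0.065,"dy":-0.16,"dz":0.01,"ax":0,"ay":0,"az":0,"gripper":0},{"dx":-0.065,"dy":-0.16,"dz":0.01,"ax":0,"ay":0,"az":0,"gripper":0},{"dx":-0.065,"dy":-0.16,"dz":0.01,"ax":0,"ay":0,"az":0,"gripper":0},{"dx":-0.065,"dy":-0.16,"dz":0.01,"ax":0,"ay":0,"az":0,"gripper":0},{"dx":-0.065,"dy":-0.16,"dz":0.01,"ax":0,"ay":0,"az":0,"gripper":0},{"dx":-0.065,"dy":-0.16,"dz":0.01,"ax":0,"ay":0,"az":0,"gripper":0},{"dx":-0.065,"dy":-0.16,"dz":0.01,"ax":0,"ay":0,"az":0,"gripper":0},{"dx":-0.065,"dy":-0.16,"dz":0.01,"ax":0,"ay":0,"az":0,"gripper":0},{"dx":0,"dy":0,"dz":0,"ax":0,"ay":-0.1,"az":0,"gripper":0},{"dx":0,"dy":0,"dz":0,"ax":0,"ay":-0.1,"az":0,"gripper":0},{"dx":0,"dy":0,"dz":0,"ax":0,"ay":-0.1,"az":0,"gripper":0},{"dx":0,"dy":0,"dz":0,"ax":0,"ay":-0.1,"az":0,"gripper":0},{"dx":0,"dy":0,"dz":0,"ax":0,"ay":-0.1,"az":0,"gripper":0}]'

```text
clock: 3.3
eef_pos: [434.2, -178.8, 342.5]
tool_rot: [-3.083, 0.573, 2.661]
force: [-0.1, -0.5, 0.1]
width: -0.3
gripper_force: 0.0
```

```bash
python3 - <<'E'
from h import *
im=grab("wrist","w1.png"); print(tool().round(3).tolist(), ctrl.read_state()["qpos"].round(2))
np.savez("w1.npz",**{k:im[k] for k in im})
E
```

```text
[[-0.745, 0.491, 0.451, 433.086], [0.389, 0.87, -0.304, -179.604], [-0.542, -0.051, -0.839, 341.905], [0.0, 0.0, 0.0, 1.0]] [-0.01  0.06  0.21  2.33  0.76  0.3   0.58]
```

View pics/w1.png

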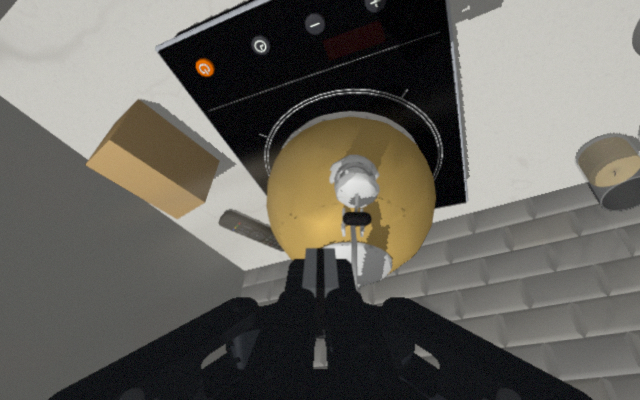

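Wrist view: closed fingertips at about (320,250), black knob at (357,218), silver cap and spout at (355,180), handle post below it at (353,250), orange key at (204,68), timer key at (260,45). The tool only reached a 33° tilt, because joint 6 is near its limit.

```bash
python3 - <<'E'
from h import *
im=dict(np.load("w1.npz")); c=im["color"]; h=cv2.cvtColor(c,cv2.COLOR_RGB2HSV)
def comp(mask,box):
    x0,y0,x1,y1=box; k=np.zeros_like(mask);k[y0:y1,x0:x1]=mask[y0:y1,x0:x1]
    v,u=np.nonzero(k); return np.c_[u,v]
kn=comp(cv2.inRange(h,(0,0,0),(180,255,70)),(338,208,378,228))
P=pts(im,kn); print("knob",kn.mean(0),kn.min(0),kn.max(0),np.median(P,0).round(1))
K={}
o=comp(cv2.inRange(h,(4,150,130),(18,255,255)),(190,55,220,80)); K["power"]=o.mean(0)
K["timer"]=[260,45];K["minus"]=[315,24];K["plus"]=[375,3]
for n,u in K.items(): print(n,u,plane(im,[u],67).round(1),pts(im,[u]).round(1))
for n,u in dict(cap=(355,185),cap2=(350,165),post1=(353,240),post2=(355,268),tip=(320,250),tipL=(306,252),tipR=(336,252)).items(): print(n,pts(im,[u]).round(1))
sc=grab("scene"); print("tri knob",tri([im,sc],[kn.mean(0),(358.4,185.8)]))
print("tri power",tri([im,sc],[o.mean(0),(396.3,229.3)]))
u,v=np.meshgrid(np.arange(260,445,2),np.arange(110,250,2)); uv=np.c_[u.ravel(),v.ravel()];P=pts(im,uv);H=h[uv[:,1],uv[:,0]]
m=(H[:,1]>90)&(H[:,0]>10)&(H[:,0]<28)&(P[:,2]<225)&(P[:,2]>95)&(P[:,0]<720); Q=P[m]
s=np.linalg.lstsq(np.c_[2*Q,np.ones(len(Q))],(Q**2).sum(1),rcond=None)[0]; print(len(Q),"sphere",s[:3],np.sqrt(s[3]+s[:3]@s[:3]))
cv2.imwrite("pics/w1c.png",cv2.resize(cv2.cvtColor(c,cv2.COLOR_RGB2BGR)[140:280,290:430],None,fx=4,fy=4,interpolation=cv2.INTER_CUBIC))
E
```

```text
knob [356.70857143 218.33714286] [343 212] [370 225] [ 513.8 -196.9  246. ]
power [204.21084337  66.91566265] [[ 411.7 -326.4   67. ]] [[ 410.8 -326.    66.9]]
timer [260, 45] [[ 421.6 -257.9   67. ]] [[ 421.6 -258.    66.8]]
minus [315, 24] [[ 430.3 -198.1   67. ]] [[ 429.4 -197.4   69.8]]
plus [375, 3] [[ 439.9 -139.9   67. ]] [[ 439.9 -139.9   66.8]]
cap [[ 503.3 -192.7  220.8]]
cap2 [[ 508.5 -199.3  189.9]]
post1 [[ 552.4 -217.5  236.5]]
post2 [[ 553.2 -216.5  264.4]]
tip [[ 434.  -180.1  323.5]]
tipL [[ 430.7 -185.3  325. ]]
tipR [[ 583.  -250.5  223.5]]
tri knob (array([ 492.57271933, -187.38215984,  262.16639905]), [np.float64(0.7853165293365798), np.float64(0.7853165293365779)])
tri power (array([ 414.25529277, -333.77046786,   57.50025238]), [np.float64(1.1143638475995934), np.float64(1.114363847599766)])
3812 sphere [ 625.21987637 -255.8731723   117.52700301] 106.79431658538387
```

View pics/w1c.png

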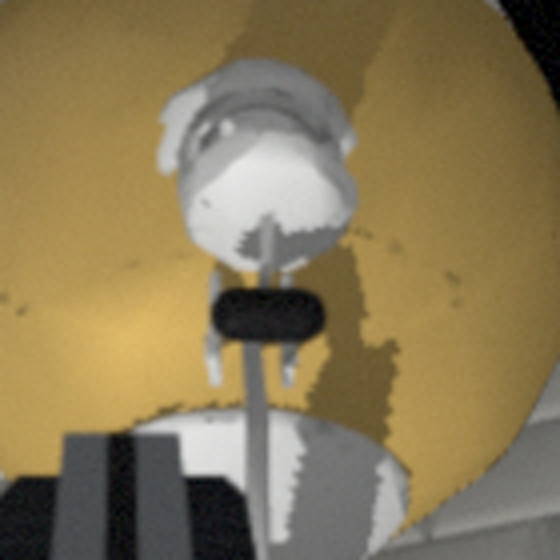

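Knob in spout-plane coordinates: about 15 mm out and 26 mm above the hinge, so roughly 0.7 rad open. The closed fingers fit behind it with their robot-side face. I'll close in and take one more look.

Request:
step_arm --plan '[{"dx":-0.064,"dy":0.038,"dz":0,"ax":0,"ay":0,"az":0,"gripper":0},{"dx":-0.064,"dy":0.038,"dz":0,"ax":0,"ay":0,"az":0,"gripper":0},{"dx":0,"dy":0,"dz":0.08,"ax":0,"ay":0,"az":0,"gripper":0},{"dx":0,"dy":0,"dz":0.08,"ax":0,"ay":0,"az":0,"gripper":0},{"dx":0,"dy":0,"dz":0.08,"ax":0,"ay":0,"az":0,"gripper":0},{"dx":0,"dy":0,"dz":0,"ax":0,"ay":0,"az":0,"gripper":0}]'

```text
clock: 4.15
eef_pos: [506.3, -197.7, 300.1]
tool_rot: [-3.082, 0.567, 2.659]
force: [-0.9, 0.3, -0.2]
width: -0.0
gripper_force: 0.0
```

```bash
python3 - <<'E'
from h import *
im=grab("wrist","w2.png"); T=tool(); print(T.round(3).tolist(), ctrl.read_state()["qpos"].round(2))
np.savez("w2.npz",**{k:im[k] for k in im})
c=im["color"]; h=cv2.cvtColor(c,cv2.COLOR_RGB2HSV); z=im["range_z"]
e=np.array([-.883,.469,0]);H=np.array([529.5,-205,216])
o=np.array(im["T"])[:3,3]
g=lambda p:[round(float(x),1) for x in ((p-H)@e,(p-H)@np.array([.469,.883,0]),p[2]-216)]
m=cv2.inRange(h,(0,0,0),(180,255,70))
n,l,st,ce=cv2.connectedComponentsWithStats(m)
for i in range(1,n):
    if 60<st[i,4]<6000:
        v,u=np.nonzero(l==i); p=np.median(pts(im,np.c_[u,v]),0)
        print(st[i],ce[i].round(1),p.round(1),"shl",g(p))
x1=dict(np.load("w1.npz"))
if 1:
    for i in range(1,n):
        if 60<st[i,4]<6000: print(i,tri([x1,im],[(356.7,218.3),ce[i]]))
print("tip",g((T@[0,0,22,1])[:3]),"corner",g((T@[11,0,22,1])[:3]),"cam",g(o))
E
```

```text
[[-0.746, 0.492, 0.448, 506.166], [0.392, 0.869, -0.302, -197.705], [-0.538, -0.05, -0.841, 300.995], [0.0, 0.0, 0.0, 1.0]] [0.15 0.25 0.05 2.23 1.01 0.23 0.32]
[622 169  18  25  77] [631.3 180.3] [820.1  47.1  70.5] shl [-138.4, 358.9, -145.5]
[315 190  41  20 737] [335.3 199.4] [ 514.1 -196.4  246.2] shl [17.6, 0.4, 30.2]
[196 205  30  14 188] [208.2 210.6] [ 680.1 -533.8   12.6] shl [-287.2, -219.7, -203.4]
2 (array([ 379.42251254, -137.25406458,  365.10394668]), [np.float64(6.432479389127602), np.float64(6.432479389127586)])
3 (array([ 517.79960057, -198.35621993,  242.24051991]), [np.float64(0.010200104791168067), np.float64(0.010200104791208042)])
4 (array([ 407.9376103 , -150.99566183,  339.62289395]), [np.float64(5.238565350381963), np.float64(5.2385653503819185)])
tip [12.2, -5.8, 66.5] corner [21.5, -5.8, 60.6] cam [151.5, 1.6, 145.2]
```

View pics/w2.png

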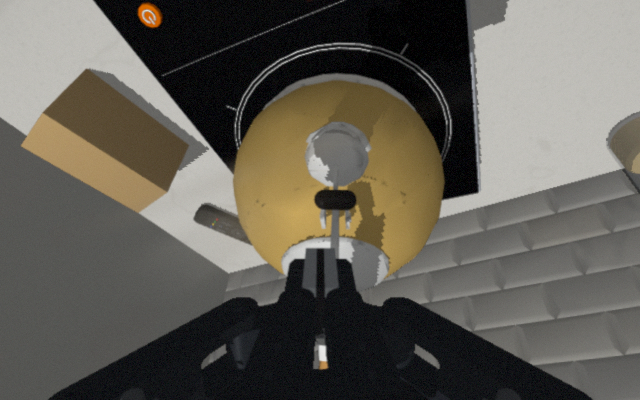

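Triangulated from two wrist views, the knob centre is (518,−198,242), and the fingertips are about 35 mm above it. I'll ease the tilt off the joint limit, centre on the knob and go part of the way down.

Request:
step_arm --plan '[{"dx":0,"dy":0.01,"dz":0,"ax":0,"ay":0.045,"az":0,"gripper":0},{"dx":0,"dy":0.01,"dz":0,"ax":0,"ay":0.045,"az":0,"gripper":0},{"dx":-0.023,"dy":0,"dz":0,"ax":0,"ay":0,"az":0,"gripper":0},{"dx":0,"dy":0,"dz":0.035,"ax":0,"ay":0,"az":0,"gripper":0},{"dx":0,"dy":0,"dz":0.035,"ax":0,"ay":0,"az":0,"gripper":0},{"dx":0,"dy":0,"dz":0,"ax":0,"ay":0,"az":0,"gripper":0}]'

```text
clock: 4.95
eef_pos: [521.5, -199.1, 283.3]
tool_rot: [-3.086, 0.427, 2.652]
force: [-0.1, 0.1, -0.9]
width: -0.1
gripper_force: 0.0
```

```bash
cat >> h.py <<'E'
e=np.array([-.883,.469,0]);H=np.array([529.5,-205,216]);L=np.array([.469,.883,0])
g=lambda p:[round(float(x),1) for x in ((p-H)@e,(p-H)@L,p[2]-216)]
def knob(im,near=(335,200)):
    h=cv2.cvtColor(im["color"],cv2.COLOR_RGB2HSV); m=cv2.inRange(h,(0,0,0),(180,255,70))
    n,l,st,ce=cv2.connectedComponentsWithStats(m); r=[]
    for i in range(1,n):
        if 60<st[i,4]<6000:
            v,u=np.nonzero(l==i); p=np.median(pts(im,np.c_[u,v]),0)
            if np.linalg.norm(p-[515,-197,240])<60: r.append((ce[i].round(1),st[i].tolist(),g(p)))
    return r
def rep():
    T=tool(); s=ctrl.read_state(); print("q",s["qpos"].round(2),"F",np.round(s["force"],1))
    print("x",[round(float(v),2) for v in (T[:3,0]@e,T[2,0])],"tip",g((T@[0,0,22,1])[:3]),"corner",g((T@[11,0,22,1])[:3]),"inner",g((T@[-11,0,22,1])[:3]))
E
python3 - <<'E'
from h import *
im=grab("wrist","w3.png"); print(knob(im)); rep()
E
```

```text
[(array([322.4, 213.4]), [300, 203, 46, 22, 878], [17.4, 0.6, 30.5])]
q [ 0.37  0.32 -0.19  2.1   0.63  0.4   0.72] F [-0.3  0.1 -0.4]
x [0.91, -0.41] tip [0.5, 0.4, 47.9] corner [10.6, 0.4, 43.3] inner [-9.5, 0.4, 52.4]
```

Request:
step_arm --plan '[{"dx":0,"dy":0,"dz":0.022,"ax":0,"ay":0,"az":0,"gripper":0},{"dx":0,"dy":0,"dz":0.022,"ax":0,"ay":0,"az":0,"gripper":0},{"dx":0,"dy":0,"dz":0.022,"ax":0,"ay":0,"az":0,"gripper":0},{"dx":0,"dy":0,"dz":0,"ax":0,"ay":0,"az":0,"gripper":0}]'

```text
clock: 5.5
eef_pos: [528.9, -204.4, 266.2]
tool_rot: [-3.087, 0.428, 2.65]
force: [0.2, 0.5, 0.3]
width: -0.3
gripper_force: 0.0
```

```bash
python3 - <<'E'
from h import *
im=grab("wrist","w4.png"); print(knob(im)); rep()
E
```

```text
[(array([322.9, 225.6]), [297, 213, 52, 26, 1120], [17.4, 0.5, 30.3])]
q [ 0.34  0.36 -0.16  2.1   0.68  0.36  0.67] F [-0.4  1.   0.1]
x [0.91, -0.42] tip [-8.4, -0.8, 30.6] corner [1.7, -0.8, 26.0] inner [-18.4, -0.9, 35.2]
```

View pics/w4.png

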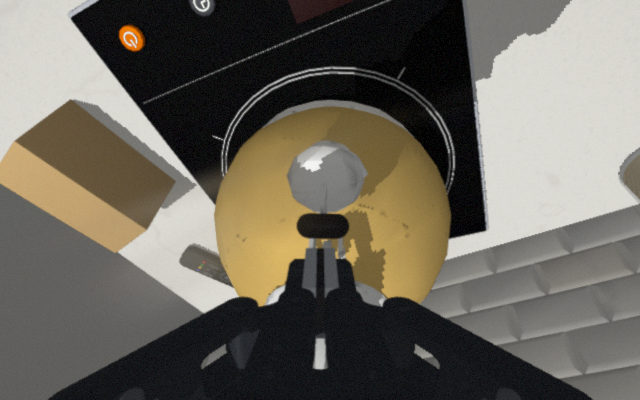

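The fingertips, at (320,250), are directly behind the knob at (323,225), with no contact. Now I'll push along the arc.

Request:
step_arm --plan '[{"dx":0.0083,"dy":0,"dz":-0.0043,"ax":0,"ay":0,"az":0,"gripper":0},{"dx":0.0083,"dy":0,"dz":-0.0043,"ax":0,"ay":0,"az":0,"gripper":0},{"dx":0.008,"dy":0,"dz":0,"ax":0,"ay":0,"az":0,"gripper":0},{"dx":0.008,"dy":0,"dz":0,"ax":0,"ay":0,"az":0,"gripper":0},{"dx":0.008,"dy":0,"dz":0,"ax":0,"ay":0,"az":0,"gripper":0},{"dx":0.0083,"dy":0,"dz":0.002,"ax":0,"ay":0,"az":0,"gripper":0},{"dx":0.0083,"dy":0,"dz":0.002,"ax":0,"ay":0,"az":0,"gripper":0},{"dx":0,"dy":0,"dz":0,"ax":0,"ay":0,"az":0,"gripper":0}]'

```text
clock: 6.55
eef_pos: [514.3, -196.4, 260.6]
tool_rot: [-3.087, 0.428, 2.651]
force: [0.3, -0.3, -0.6]
width: 0.3
gripper_force: 0.1
```

```bash
python3 - <<'E'
from h import *
im=grab("wrist","w5.png"); print(knob(im)); rep()
E
```

```text
[]
q [ 0.31  0.34 -0.13  2.15  0.72  0.33  0.62] F [ 0.2  0.4 -0.2]
x [0.91, -0.42] tip [8.3, -0.8, 24.6] corner [18.3, -0.7, 20.0] inner [-1.7, -0.8, 29.2]
```

View pics/w5.png

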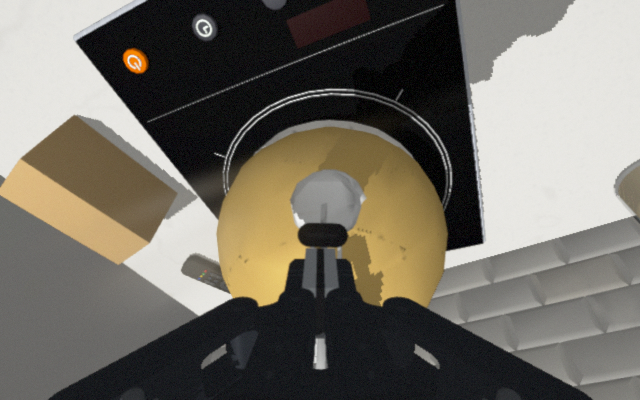

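The knob, now at (322,235), sits against the fingertip face and moves with it. I'll continue the arc, more downward now.

Request:
step_arm --plan '[{"dx":0.007,"dy":0,"dz":0.003,"ax":0,"ay":0,"az":0,"gripper":0},{"dx":0.006,"dy":0,"dz":0.005,"ax":0,"ay":0,"az":0,"gripper":0},{"dx":0.005,"dy":0,"dz":0.006,"ax":0,"ay":0,"az":0,"gripper":0},{"dx":0,"dy":0,"dz":0,"ax":0,"ay":0,"az":0,"gripper":0}]'

```text
clock: 7.1
eef_pos: [511.6, -195.2, 254.6]
tool_rot: [-3.087, 0.429, 2.651]
force: [-0.1, 0.7, 0.1]
width: 0.1
gripper_force: 0.1
```

```bash
python3 - <<'E'
from h import *
im=grab("wrist","w6.png"); rep()
d=pts(im,[(310,u) for u in range(225,250,4)]); 
for u in range(216,248,3): print(u,im["color"][u,322],g(pts(im,[(322,u)])[0]))
E
```

```text
q [ 0.29  0.35 -0.11  2.16  0.74  0.31  0.59] F [ 0.6 -0.7  0. ]
x [0.91, -0.42] tip [11.3, -1.0, 18.6] corner [21.3, -1.0, 14.1] inner [1.3, -1.1, 23.2]
216 [124 125 123] [24.5, -0.9, -0.2]
219 [129 128 128] [25.5, -0.7, 2.9]
222 [110 112 110] [26.6, -0.6, 6.0]
225 [23 21 17] [31.7, -0.2, 12.9]
228 [24 20 22] [31.7, -0.1, 14.8]
231 [22 20 25] [32.2, 0.0, 17.0]
234 [31 30 32] [31.0, 0.0, 17.7]
237 [31 32 30] [30.9, 0.1, 19.4]
240 [30 26 25] [29.4, 0.1, 19.8]
243 [25 21 23] [27.0, 0.0, 19.4]
246 [24 24 23] [25.6, 0.0, 19.9]
```

The knob top is at about 20 mm against 16.5 mm when shut, so nearly closed. I'll lift off, go over the top, and press down.

Request:
step_arm --plan '[{"dx":-0.004,"dy":0,"dz":-0.03,"ax":0,"ay":0,"az":0,"gripper":0},{"dx":0,"dy":0,"dz":-0.03,"ax":0,"ay":0,"az":0,"gripper":0},{"dx":0.026,"dy":0,"dz":0,"ax":0,"ay":0,"az":0,"gripper":0},{"dx":0.026,"dy":0,"dz":0,"ax":0,"ay":0,"az":0,"gripper":0},{"dx":0,"dy":0,"dz":0,"ax":0,"ay":0,"az":0,"gripper":0},{"dx":0,"dy":0,"dz":0.012,"ax":0,"ay":0,"az":0,"gripper":0},{"dx":0,"dy":0,"dz":0.012,"ax":0,"ay":0,"az":0,"gripper":0},{"dx":0,"dy":0,"dz":0.01,"ax":0,"ay":0,"az":0,"gripper":0},{"dx":0,"dy":0,"dz":0,"ax":0,"ay":0,"az":0,"gripper":0}]'

```text
clock: 8.28
eef_pos: [497.5, -187.0, 255.6]
tool_rot: [-3.087, 0.428, 2.651]
force: [-0.1, 0.1, 0.1]
width: 0.0
gripper_force: 0.1
```

```bash
python3 - <<'E'
from h import *
rep()
E
```

```text
q [ 0.28  0.33 -0.1   2.2   0.77  0.3   0.55] F [-0.1  0.1  0.1]
x [0.91, -0.42] tip [27.6, -0.4, 19.6] corner [37.6, -0.4, 15.0] inner [17.6, -0.4, 24.2]
```

Request:
step_arm --plan '[{"dx":0,"dy":0,"dz":0.004,"ax":0,"ay":0,"az":0,"gripper":0},{"dx":0,"dy":0,"dz":0.004,"ax":0,"ay":0,"az":0,"gripper":0},{"dx":0,"dy":0,"dz":0,"ax":0,"ay":0,"az":0,"gripper":0}]'

```text
clock: 8.65
eef_pos: [497.3, -187.4, 253.3]
tool_rot: [-3.087, 0.427, 2.651]
force: [-2.2, 1.7, 1.8]
width: 0.2
gripper_force: 1.2
```

Request:
step_arm --plan '[{"dx":0,"dy":0,"dz":0.003,"ax":0,"ay":0,"az":0,"gripper":0},{"dx":0,"dy":0,"dz":0,"ax":0,"ay":0,"az":0,"gripper":0}]'

```text
clock: 8.9
eef_pos: [497.7, -187.7, 253.0]
tool_rot: [-3.087, 0.428, 2.651]
force: [-7.2, 4.7, 7.5]
width: -0.3
gripper_force: 5.2
```

Request:
step_arm --plan '[{"dx":0,"dy":0,"dz":0.003,"ax":0,"ay":0,"az":0,"gripper":0},{"dx":0,"dy":0,"dz":0,"ax":0,"ay":0,"az":0,"gripper":0}]'

```text
clock: 9.15
eef_pos: [497.8, -187.7, 252.7]
tool_rot: [-3.086, 0.429, 2.651]
force: [-10.9, 6.6, 14.7]
width: -0.1
gripper_force: 9.4
```

A firm stop was felt (about 15 N). Retreat and look.

Request:
step_arm --plan '[{"dx":0,"dy":0,"dz":-0.02,"ax":0,"ay":0,"az":0,"gripper":0},{"dx":0,"dy":0,"dz":-0.08,"ax":0,"ay":0,"az":0,"gripper":0},{"dx":0,"dy":0,"dz":-0.1,"ax":0,"ay":0,"az":0,"gripper":0},{"dx":0,"dy":0,"dz":0,"ax":0,"ay":0,"az":0,"gripper":0}]'

```text
clock: 9.65
eef_pos: [479.9, -173.8, 309.0]
tool_rot: [-3.089, 0.434, 2.649]
force: [-0.1, -0.4, 0.7]
width: 0.1
gripper_force: 0.0
```

```bash
python3 - <<'E'
from h import *
im=grab("wrist","w7.png"); print(knob(im)); rep(); np.savez("w7.npz",**im)
c=cv2.cvtColor(im["color"],cv2.COLOR_RGB2BGR); cv2.imwrite("pics/w7c.png",cv2.resize(c[80:280,180:460],None,fx=2.8,fy=2.8,interpolation=cv2.INTER_CUBIC))
a=grab("scene","scene2.png")
E
```

```text
[(array([321. , 206.9]), [305, 199, 33, 17, 455], [31.1, 0.2, 14.4])]
q [ 0.38  0.21 -0.24  2.17  0.61  0.43  0.71] F [ 0.9  0.1 -0.1]
x [0.91, -0.42] tip [49.5, 2.6, 71.8] corner [59.5, 2.6, 67.2] inner [39.5, 2.5, 76.4]
```

View pics/w7c.png

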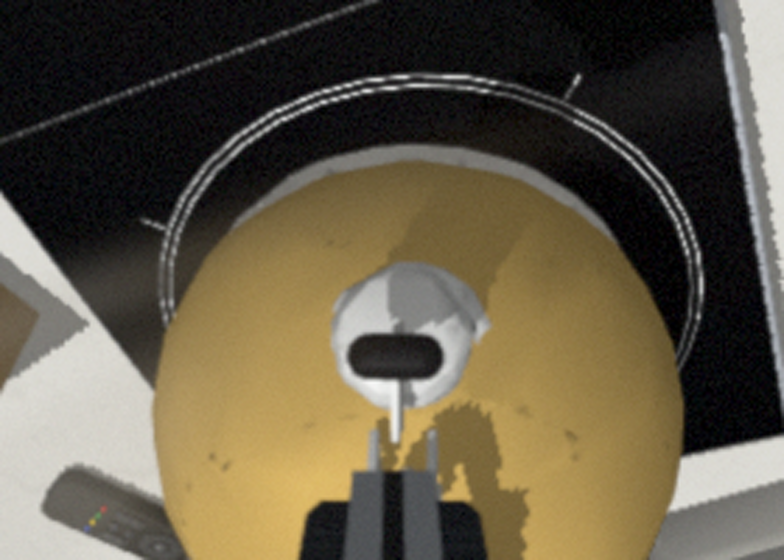

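The flap now lies flat over the spout mouth. The knob centre is at about (27,10) against (29,11) when shut, and the measured motion fits the 31 mm arc ending shut. Now over to the power key.

Request:
step_arm --plan '[{"dx":0,"dy":0,"dz":0,"ax":-0.034,"ay":0,"az":0,"gripper":0},{"dx":0,"dy":0,"dz":0,"ax":0,"ay":0.092,"az":0,"gripper":0},{"dx":0,"dy":0,"dz":0,"ax":0,"ay":0.092,"az":0,"gripper":0},{"dx":0,"dy":0,"dz":0,"ax":0,"ay":0.092,"az":0,"gripper":0},{"dx":-0.01,"dy":-0.139,"dz":0,"ax":0,"ay":0,"az":0,"gripper":0},{"dx":-0.01,"dy":-0.139,"dz":0,"ax":0,"ay":0,"az":0,"gripper":0},{"dx":-0.01,"dy":-0.139,"dz":0,"ax":0,"ay":0,"az":0,"gripper":0},{"dx":-0.01,"dy":-0.139,"dz":0,"ax":0,"ay":0,"az":0,"gripper":0},{"dx":0,"dy":0,"dz":0.155,"ax":0,"ay":0,"az":0,"gripper":0},{"dx":0,"dy":0,"dz":0.155,"ax":0,"ay":0,"az":0,"gripper":0},{"dx":0,"dy":0,"dz":0.155,"ax":0,"ay":0,"az":0,"gripper":0},{"dx":0,"dy":0,"dz":0,"ax":0,"ay":0,"az":0,"gripper":0}]'

```text
clock: 11.25
eef_pos: [407.5, -324.9, 163.4]
tool_rot: [3.141, -0.013, 2.65]
force: [-1.0, -0.8, 0.6]
width: 0.1
gripper_force: 0.0
```

```bash
python3 - <<'E'
from h import *
s=ctrl.read_state(); print(s["eef_pos"],s["tool_rot"],s["force"])
im=grab("wrist","w8.png"); h=cv2.cvtColor(im["color"],cv2.COLOR_RGB2HSV)
m=cv2.inRange(h,(4,150,110),(18,255,255)); n,l,st,ce=cv2.connectedComponentsWithStats(m)
for i in range(1,n):
    if st[i,4]>80:
        x,y,w,hh,a=st[i]; c=[x+w/2-.5,y+hh/2-.5]; p=plane(im,[c],67)[0]; v,u=np.nonzero(l==i)
        print(st[i],c,p.round(1),np.median(pts(im,np.c_[u,v]),0).round(1),"tool delta",(tool()[:3,:3].T@(p-s["eef_pos"])).round(1))
        if a>300: print("tri",tri([dict(np.load("w1.npz")),im],[(204.2,66.9),c]))
E
```

```text
[ 407.4624801  -324.85501089  163.39528861] [ 3.14147779 -0.01330188  2.6502164 ] [-0.99121688 -0.81845617  0.61715341]
[308 208  26  26 399] [np.float64(320.5), np.float64(220.5)] [ 411.5 -327.1   67. ] [ 410.8 -326.5   67.2] tool delta [-5.4 -0.  96.4]
tri (array([ 412.01401409, -327.33458472,   65.57234257]), [np.float64(0.032128000825304426), np.float64(0.0321280008252312)])
```

View pics/w8.png

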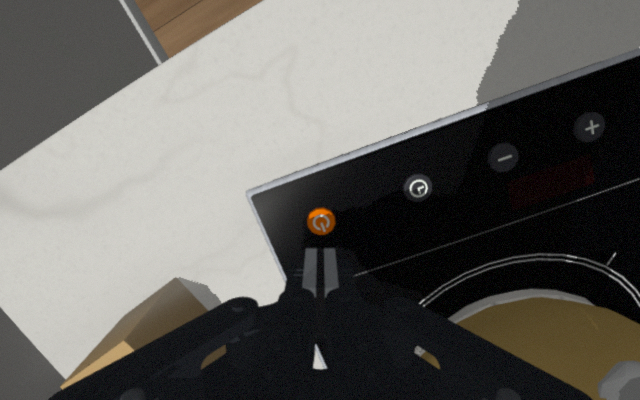

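The orange key is at (320,220), and two views put it at (412,−327,67). It lies 5 mm inward of the tool axis and 74 mm below the fingertips. I'll descend to just above it.

Request:
step_arm --plan '[{"dx":-0.017,"dy":0,"dz":0.03,"ax":0,"ay":-0.008,"az":0,"gripper":0},{"dx":0,"dy":0,"dz":0.07,"ax":0,"ay":0,"az":0,"gripper":0},{"dx":0,"dy":0,"dz":0.07,"ax":0,"ay":0,"az":0,"gripper":0},{"dx":0,"dy":0,"dz":0.05,"ax":0,"ay":0,"az":0,"gripper":0},{"dx":0,"dy":0,"dz":0,"ax":0,"ay":0,"az":0,"gripper":0},{"dx":0,"dy":0,"dz":0,"ax":0,"ay":0,"az":0,"gripper":0}]'

```text
clock: 12.05
eef_pos: [415.5, -329.2, 102.1]
tool_rot: [-3.141, 0.01, 2.65]
force: [0.1, 0.3, 0.2]
width: 0.1
gripper_force: 0.0
```

Request:
step_arm --plan '[{"dx":0.014,"dy":0,"dz":0.02,"ax":0,"ay":0.006,"az":0,"gripper":0},{"dx":0,"dy":0,"dz":0.01,"ax":0,"ay":0,"az":0,"gripper":0},{"dx":0,"dy":0,"dz":0,"ax":0,"ay":0,"az":0,"gripper":0},{"dx":0,"dy":0,"dz":0,"ax":0,"ay":0,"az":0,"gripper":0}]'

```text
clock: 12.55
eef_pos: [411.3, -326.9, 92.3]
tool_rot: [-3.141, -0.001, 2.65]
force: [0.4, 0.1, -0.2]
width: 0.2
gripper_force: 0.0
```

Request:
step_arm --plan '[{"dx":0,"dy":0,"dz":0.006,"ax":0,"ay":0,"az":0,"gripper":0},{"dx":0,"dy":0,"dz":0.006,"ax":0,"ay":0,"az":0,"gripper":0},{"dx":0,"dy":0,"dz":0,"ax":0,"ay":0,"az":0,"gripper":0}]'

```text
clock: 12.92
eef_pos: [411.3, -326.9, 88.7]
tool_rot: [-3.141, -0.001, 2.65]
force: [-1.2, 0.5, 1.7]
width: 0.2
gripper_force: 1.1
```

Request:
step_arm --plan '[{"dx":0,"dy":0,"dz":0.005,"ax":0,"ay":0,"az":0,"gripper":0},{"dx":0,"dy":0,"dz":0,"ax":0,"ay":0,"az":0,"gripper":0}]'

```text
clock: 13.18
eef_pos: [411.3, -326.9, 87.3]
tool_rot: [-3.141, -0.001, 2.65]
force: [0.6, 0.3, 2.7]
width: -0.2
gripper_force: 1.8
```

Request:
step_arm --plan '[{"dx":0,"dy":0,"dz":0.004,"ax":0,"ay":0,"az":0,"gripper":0},{"dx":0,"dy":0,"dz":0,"ax":0,"ay":0,"az":0,"gripper":0}]'

```text
clock: 13.42
eef_pos: [411.3, -326.9, 86.1]
tool_rot: [-3.141, -0.001, 2.65]
force: [-0.6, 0.5, 5.2]
width: -0.0
gripper_force: 2.5
```

Request:
step_arm --plan '[{"dx":0,"dy":0,"dz":0.003,"ax":0,"ay":0,"az":0,"gripper":0},{"dx":0,"dy":0,"dz":0,"ax":0,"ay":0,"az":0,"gripper":0}]'

```text
clock: 13.68
eef_pos: [411.3, -326.9, 86.0]
tool_rot: [-3.14, -0.0, 2.65]
force: [-2.1, 1.9, 12.8]
width: -0.1
gripper_force: 6.5
```

The bottom stop was reached (12.8 N, no further travel). Release and draw away.

Request:
step_arm --plan '[{"dx":0,"dy":0,"dz":-0.01,"ax":0,"ay":0,"az":0,"gripper":0},{"dx":0,"dy":0,"dz":-0.02,"ax":0,"ay":0,"az":0,"gripper":0},{"dx":0,"dy":0,"dz":-0.1,"ax":0,"ay":0,"az":0,"gripper":0},{"dx":0,"dy":0,"dz":-0.15,"ax":0,"ay":0,"az":0,"gripper":0},{"dx":0.05,"dy":0,"dz":-0.15,"ax":0,"ay":0,"az":0,"gripper":0},{"dx":0.05,"dy":0.1,"dz":-0.15,"ax":0,"ay":0,"az":0,"gripper":0},{"dx":0,"dy":0.1,"dz":-0.1,"ax":0,"ay":0,"az":0,"gripper":0},{"dx":0,"dy":0.1,"dz":0,"ax":0,"ay":0,"az":0,"gripper":0},{"dx":0,"dy":0,"dz":0,"ax":0,"ay":0,"az":0,"gripper":0},{"dx":0,"dy":0,"dz":0,"ax":0,"ay":0,"az":0,"gripper":0}]'

```text
clock: 14.92
eef_pos: [426.7, -233.9, 288.6]
tool_rot: [-3.14, -0.002, 2.65]
force: [-0.7, -0.8, -0.0]
width: 0.0
gripper_force: 0.0
```

```bash
python3 - <<'E'
from h import *
im=grab("wrist","w9.png"); print(knob(im)); rep()
h=cv2.cvtColor(im["color"],cv2.COLOR_RGB2HSV)
m=cv2.inRange(h,(4,150,110),(18,255,255)); n,l,st,ce=cv2.connectedComponentsWithStats(m)
for i in range(1,n):
    if st[i,4]>40: v,u=np.nonzero(l==i); print(st[i],np.median(pts(im,np.c_[u,v]),0).round(1))
k=knob(im)
if k: print("tri",[g(tri([dict(np.load("w7.npz")),im],[(321.,206.9),x[0]])[0]) for x in k])
def sph(im):
    u,v=np.meshgrid(np.arange(0,640,2),np.arange(0,400,2)); uv=np.c_[u.ravel(),v.ravel()];P=pts(im,uv);H=cv2.cvtColor(im["color"],cv2.COLOR_RGB2HSV)[uv[:,1],uv[:,0]]
    q=(H[:,1]>90)&(H[:,0]>10)&(H[:,0]<28)&(P[:,2]<200)&(P[:,2]>100)&(np.hypot(P[:,0]-624,P[:,1]+255)<115); Q=P[q]
    s=np.linalg.lstsq(np.c_[2*Q,np.ones(len(Q))],(Q**2).sum(1),rcond=None)[0]; return len(Q),s[:3].round(1)
print(sph(dict(np.load("w1.npz"))),sph(dict(np.load("w2.npz"))),sph(dict(np.load("w7.npz"))),sph(im))
E
```

```text
[]
q [ 0.76  0.38 -0.43  1.9   0.2   0.9   1.31] F [ 0.5 -0.4 -0.3]
x [1.0, 0.0] tip [77.2, -74.1, 50.5] corner [88.2, -74.0, 50.5] inner [66.2, -74.1, 50.5]
[229 194  19  18 154] [ 410.8 -325.8   67.1]
(3216, array([ 625.9, -256.2,  117.2])) (4961, array([ 625.4, -255.6,  117.3])) (4078, array([ 625.4, -255.8,  117.7])) (1127, array([ 625.3, -256. ,  117.6]))
```

View pics/w9.png

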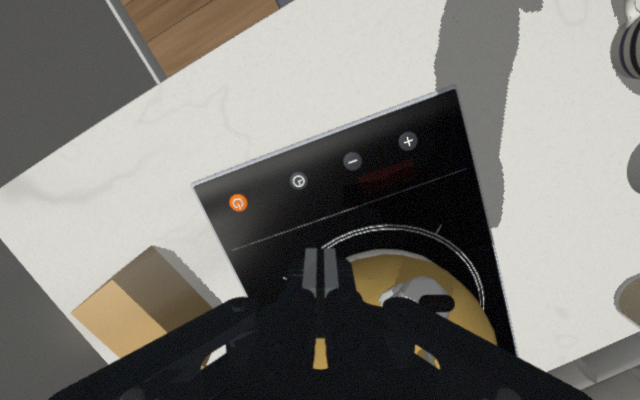

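The key is back up at 67.1 mm and the kettle is unmoved to within 1 mm. The knob at (437,302) sits over the closed cap. One last check of the knob height before handing in.

```bash
python3 - <<'E'
from h import *
im=grab("wrist"); h=cv2.cvtColor(im["color"],cv2.COLOR_RGB2HSV)
k=np.zeros((400,640),np.uint8); k[288:318,410:462]=cv2.inRange(h,(0,0,0),(180,255,70))[288:318,410:462]
v,u=np.nonzero(k); P=pts(im,np.c_[u,v]); print(len(u),u.mean(),v.mean(),u.min(),u.max(),v.min(),v.max())
x,r=tri([dict(np.load("w7.npz")),im],[(321.,206.9),(u.mean(),v.mean())]); print(g(x),r,"top",g(np.median(P,0)),np.percentile(P[:,2]-216,[50,90]))
E
```

```text
846 431.3534278959811 305.90425531914894 410 454 294 317
[20.5, -0.6, 2.8] [np.float64(0.07389827448279737), np.float64(0.0738982744827595)] top [31.2, -7.2, 15.9] [ 15.86507732 105.63032321]
```

The mask picked up part of the gripper, so I'm discarding that triangulation. The depth reading puts the knob top at 15.9 mm, against 16.5 mm for shut, so the flap is shut.

```bash
python3 -c "
from cell import ctrl
print(ctrl.finish_job())"
```

```text
the job is handed in; nothing more can be done
None
```

The whistle flap is pushed shut, then the orange power key was pressed to its stop and sprang back; the arm is clear, the kettle hasn't moved (within 1 mm), and the job was handed in at about 15 s.

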